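Set the cutting square against the board's stop

TASK

Take the T-shaped cutting square off its sloping rest and lay it flat on the worktop in front of the light wooden board, blade reaching over the board, with its dark wooden stock flush against the board's front edge and the blade a few centimetres to the left of the stop block. Then slide it to the right along that edge until the blade's side sits flush against the stop block, and let go of it there. Leave the remote control, the card carton and the eraser where they are.

Things in the scene. Friction and masses are not known exactly. Their poses are not given: they have to be found in the camera images.
- square: loose T-square, 0.22 kg. Dark stock 24 (x) x 100 (y) x 17.5 mm; aluminium blade x 12 to 142, y -17 to 17, z 12.5 to 17.5 mm; on the stock a grip rib 14 (x) x 60 (y) mm, z 17.5 to 50.5, centred: pinch across its 14 mm. Origin: centre of stock's underside; x along the blade, z up out of its face. Stock face x = 12 goes to the board's edge. Starts on the rest tilted 28 deg, blade up the slope
- stock_left (a point): point on the stock's guiding face (x = 12 mm) near its left end: (12, 45, 6) mm in the square's frame; axes as the square's
- stock_right (a point): point on the stock's guiding face near its right end: (12, -45, 6) mm in the square's frame
- blade_side (a point): point half-way along the blade's right-hand side: (70, -17, 15) mm in the square's frame
- board: light wooden cutting board, fixed to the worktop, 160 (x) x 240 (y) x 12 (z) mm. Origin: centre of its underside; its front edge, towards the robot, is the face x = -80 mm, running along y.
- stop: wooden stop block with two screws, fixed on the board, square to it, 60 (x) x 40 (y) x 26 (z) mm, top 38 mm above the worktop. Origin: centre of its underside; axes as the board's. Its x range on the board is 28 to 88 mm behind the front edge.
- stop_face (a point): foot of the stop block's left face, y = +20 mm from the block's centre; axes as the board's (y points out of the face, to the left)
- rest: wooden sloping rest, fixed, foot 160 (x) x 110 (y) mm, about 125 mm high. Origin: centre of its underside; the slope rises along its x at 28 degrees. The square's stock lies in a trough at the low end behind a 10 mm lip, the blade on a bed up the slope; lift it off along the slope's normal
- remote: black remote control, loose bystander, 173 (x) x 45 (y) x 19 mm; origin under its centre
- card_box: carton of cards, loose bystander, 97 (x) x 61 (y) x 34 mm; origin under its centre
- eraser: eraser, loose bystander, 23 (x) x 52 (y) x 12 mm; origin under its centre

How it is judged:
On the way, in this order (a step that is already met when the one before it is completed fails the run):
1. the square is lifted clear of its rest (distance of square from where it was at the start of the episode above 0.06 m), for 0.1 s.
2. the square lies flat on the worktop, both ends of its stock within 4 mm of the board's front edge, the blade still more than 8 mm to the left of the stop block (angle between square's own z axis and vertical below 0.05 rad and height (world z) of square below 0.005 m and x of stock_left in the frame of board between -0.084 and -0.076 m and x of stock_right in the frame of board between -0.084 and -0.076 m and y of blade_side in the frame of stop_face between 0.008 and 0.12 m), for 0.2 s.
At the end, for the whole second after the job is handed in: The square lies flat on the worktop (tilt under 0.05 rad, underside within 5 mm of the surface), at rest, both ends of its stock within 3 mm of the board's front edge, and the side of its blade within 3 mm of the stop block's left face (angle between square's own z axis and vertical below 0.05 rad and height (world z) of square below 0.005 m and x of stock_left in the frame of board between -0.083 and -0.077 m and x of stock_right in the frame of board between -0.083 and -0.077 m and y of blade_side in the frame of stop_face between -0.003 and 0.003 m and linear speed of square below 0.01 m/s); the robot touches nothing.
It fails at once if the remote control is moved by more than 20 mm (distance of remote from where it was at the start of the episode above 0.02 m).
It fails at once if the card carton is moved by more than 20 mm (distance of card_box from where it was at the start of the episode above 0.02 m).
It fails at once if the eraser is moved by more than 20 mm (distance of eraser from where it was at the start of the episode above 0.02 m).
It also fails if it takes over 42 s, if anything falls off the work surface, if the arm or the gripper's body presses on something with over 40 N, if the wrist force passes 120 N, or if a joint passes its speed limit or range.

ROBOT

A 6-joint arm with a two-finger parallel gripper is mounted at the origin on a cart in front of the work surface, level with it; the furniture and walls round the work are solid. World frame = base frame: x ahead of the robot, y to its left, z up, the work surface at z = 0. Lengths are in m, angles in rad, forces in N, time in s.
With the tool pointing down it reaches from about 0.325 to 1 m from the base axis. Payload 5.1 kg.
Tool frame: the origin (TCP) lies between the finger pads; the fingertips stand 22 mm ahead of it and the grasp point (between the pads) lies 3 mm ahead of it; y points along the fingers, x is the direction in which the jaws open and shut, and the axes are right-handed (so a half turn about y gives the same grasp; the last joint's range is limited). The gripper opens to 85 mm and grips with 20 to 120 N. Pads are 22 mm wide; open, the fingers measure 114 mm over their backs; the gripper's body (76 mm by 85 mm) begins 54 mm behind the grasp point. The pads swing forward as they close: fully open they stand 13 mm farther back than shut.
Start: joints at [-1.34, 0.124, 1.65, -0, 1.367, -0.083], TCP at [0.201, -0.618, 0.253] pointing down, gripper open.
Joint ranges: [-2.61, 2.61], [-1.02, 2.33], [0.03, 2.71], [-1.35, 4.49], [0.32, 2.68], [-2.91, 2.91]. Speed limits (rad/s): [2.57, 2.57, 3.14, 3.14, 3.14, 3.14].

INTERFACE

Orientations are given as a unit quaternion [x, y, z, w].
In Python, from bench import bot, eyes, ticket gives the robot as it stands.
- The arm moves only by the tool apply_moves, never from a script. Its argument "motion" is a list of rows, each an object with "slide": the shift along the tool's x, y, z in cm, a list of three; "turn": the turn about the tool's y in rad. A call has 1 to 12 rows; each row shifts and turns the commanded pose from where the row before left it, along the tool's axes as they then stand; what a row does not reach is not made up. A row lasts 1/12 s, in which the tool goes at most 41.7 mm and 7.16 degrees, less where a joint would pass 70% of its speed; a pose out of reach is approached as far as the arm can. A call with a gripper value outside its range is refused whole. "jaw" is the gripper command: -1 is shut, 1 is fully open, values between are in proportion, set as the call begins (left out, the last holds). The fingers move at their own pace and stop on an object; "grip_force" is the grip in N (left out, the last holds). Time passes only in rows, so rows that do not move let the fingers close. It gives the time, the measured TCP pose, the force and the opening at its end, in the units of the state.
- bot.state(): the state, without advancing time (a new reading comes with each control period).
- eyes.read_camera(name): name is "side" or "top" or "wrist"; returns the picture (400x640x3 uint8, red, green, blue); there is no depth.
- eyes.calibration(name): a dict with "K" (3x3 intrinsics, pixels), "rvec" (rotation vector, rad) and "tvec" (3), from world to camera coordinates, as OpenCV has them. Camera axes: x right, y down, z forward; pixel columns grow to the right and rows downward; lengths in m; the calibration is good to about 2 mm. A picture is of the moment at which its call begins: read the wrist's pose just before it. calibration takes no time and is no camera call; for the wrist camera it gives the pose at the moment of the call.
- ticket.close_job(): hands the job in, once; it reports no verdict.
The state is a dict: "clock": time; "joint_positions": joint angles; "joint_velocities": joint speeds; "effort": joint torques, N m; "tcp_pos": TCP position; "tool_rot": TCP orientation; "force": force on the tool from outside, world axes, zero at the start; "torque": the same for the moment, N m; "width": finger opening in m.
Only numpy, scipy, OpenCV 4.12 (cv2) and the standard library are available. Lean on these libraries where they do the work, as an engineer would, in place of code of your own. Each camera call takes 0.05 s, during which the arm holds its last target. There are 200 camera calls.

## Working session

There is one attempt and no reset: what is moved stays moved. The work goes in short steps, Python scripts to look and compute and a tool call to move; the robot and the scene stay as the last step left them, time stands still between calls to the robot, and variables do not carry over. Pictures are saved under pics/ and viewed, about 8 in all and at most 12, crops included, and the job is handed in when it is done.

Besides the shell and the picture viewer there is one more tool, called after "Call:" by a JSON object that holds its "fn" and its "kwargs". apply_moves: Moves the arm, as the interface text tells. Its arguments: {"type":"object","properties":{"motion":{"type":"array","items":{"type":"object","properties":{"slide":{"type":"array","items":{"type":"number"}},"turn":{"type":"number"}}}},"jaw":{"type":"number"},"grip_force":{"type":"number"}},"required":["motion"]}

```bash
mkdir -p pics; ls
python3 - <<'E'
from bench import bot, eyes
import cv2,numpy as np
s=bot.state();print(s)
for n in ("top","side"):
    im=eyes.read_camera(n);cv2.imwrite(f"pics/{n}0.png",im[:,:,::-1])
for n in ("top","side","wrist"):
    c=eyes.calibration(n);R=cv2.Rodrigues(np.array(c["rvec"]))[0];print(n,np.array(c["K"]).tolist(),-R.T@np.array(c["tvec"]).ravel(),R.round(3).tolist())
E
```

```text
pics
{'clock': 0.0, 'joint_positions': array([-1.33958858e+00,  1.24519901e-01,  1.65168837e+00,  3.65857510e-05,
        1.36749763e+00, -8.26106272e-02]), 'joint_velocities': array([ 0.00100258, -0.00061978, -0.00097269,  0.00025285, -0.00130252,
       -0.00116674]), 'effort': array([-9.46516811e-04, -4.23616076e+01, -3.65453625e+01, -1.42207500e-04,
        6.81868434e-03,  7.84924765e-07]), 'tcp_pos': array([ 0.20049381, -0.61770727,  0.2520349 ]), 'tool_rot': array([-0.57149146,  0.41628413, -0.41516852,  0.57248592]), 'force': array([ 0.2392552, -0.1381043,  0.3165368]), 'torque': array([-0.04410044,  0.01295016,  0.04787135]), 'width': 0.0855301944026524}
top [[415.5009470081748, 0.0, 321.27850438330114], [0.0, 415.5009470081748, 201.47108250146044], [0.0, 0.0, 1.0]] [0.40002352 0.06360411 1.27103753] [[0.01, -1.0, 0.018], [-0.996, -0.012, -0.084], [0.084, -0.018, -0.996]]
side [[469.9245487885068, 0.0, 321.458045528891], [0.0, 469.9245487885068, 197.62712235272645], [0.0, 0.0, 1.0]] [ 0.85292185 -0.54553307  1.20463599] [[0.859, 0.511, 0.007], [0.44, -0.731, -0.521], [-0.261, 0.451, -0.853]]
wrist [[303.32016435704605, 0.0, 325.64178530955445], [0.0, 303.32016435704605, 204.0426215918518], [0.0, 0.0, 1.0]] [ 0.27159621 -0.59469894  0.37292685] [[0.309, -0.951, -0.003], [-0.909, -0.297, 0.292], [-0.279, -0.088, -0.956]]
```

View pics/top0.png

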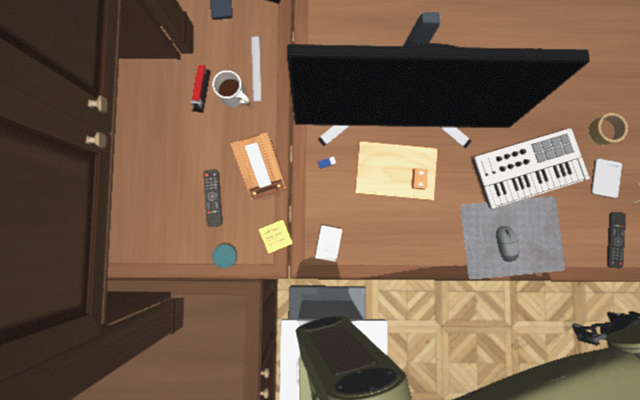

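View pics/side0.png

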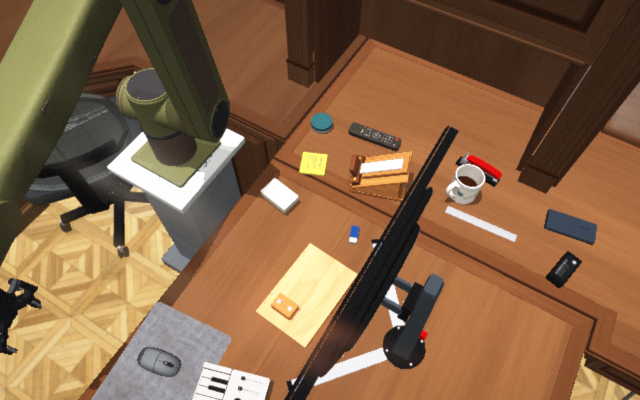

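The top view shows the board around (397,170) with the stop at (420,178), and the rest with the square at (258,165). The eraser is at (327,162), the carton at (328,243) and the remote at (212,197). I'll convert these to rough positions first.

```bash
cat > h.py <<'E'
from bench import bot, eyes, ticket
import cv2, numpy as np
from scipy.spatial.transform import Rotation as Ro
from scipy.optimize import least_squares
def cam(n):
    c=eyes.calibration(n); return np.array(c["K"]),np.array(c["rvec"],float).ravel(),np.array(c["tvec"],float).ravel()
def ray(c,px,z):
    K,r,t=c; R=Ro.from_rotvec(r).as_matrix(); o=-R.T@t
    d=R.T@np.linalg.solve(K,[px[0],px[1],1]); return o+d*(z-o[2])/d[2]
def proj(c,P): return cv2.projectPoints(np.asarray(P,float).reshape(-1,3),c[1],c[2],c[0],None)[0].reshape(-1,2)
def tool():
    s=bot.state(); return s,np.array(s["tcp_pos"]),Ro.from_quat(s["tool_rot"]).as_matrix()
E
python3 - <<'E'
from h import *
c=cam("top")
for n,p,z in [("boardFL",(356,193),.012),("boardFR",(434,199),.012),("boardBL",(362,142),.012),("boardBR",(437,148),.012),("stop",(420,178),.038),("rest",(258,165),.06),("restBL",(231,146),.1),("restBR",(268,133),.1),("restFR",(285,189),.0),("restFL",(250,198),0),("eraser",(327,162),.0),("card",(328,243),.03),("remote",(212,197),0),("monL",(292,122),.15),("sticky",(275,236),0)]: print(n,ray(c,p,z).round(3))
print(tool()[2].round(3))
t=cv2.imread("pics/top0.png");s=cv2.imread("pics/side0.png")
a=cv2.resize(t[115:215,220:320],None,fx=4,fy=4,interpolation=2);b=cv2.resize(s[130:230,330:430],None,fx=4,fy=4,interpolation=2)
cv2.imwrite("pics/c1.png",np.hstack([a,b]))
E
```

```text
boardFL [ 0.533 -0.064  0.012]
boardFR [ 0.517 -0.303  0.012]
boardBL [ 0.691 -0.082  0.012]
boardBR [ 0.676 -0.315  0.012]
stop [ 0.578 -0.254  0.038]
rest [0.607 0.229 0.06 ]
restBL [0.654 0.302 0.1  ]
restBR [0.693 0.197 0.1  ]
restFR [0.544 0.153 0.   ]
restFL [0.515 0.26  0.   ]
eraser [0.63  0.025 0.   ]
card [0.381 0.02  0.03 ]
remote [0.517 0.376 0.   ]
monL [0.712 0.126 0.15 ]
sticky [0.4   0.181 0.   ]
[[ 0.309 -0.     0.951]
 [-0.951  0.002  0.309]
 [-0.002 -1.     0.   ]]
```

View pics/c1.png

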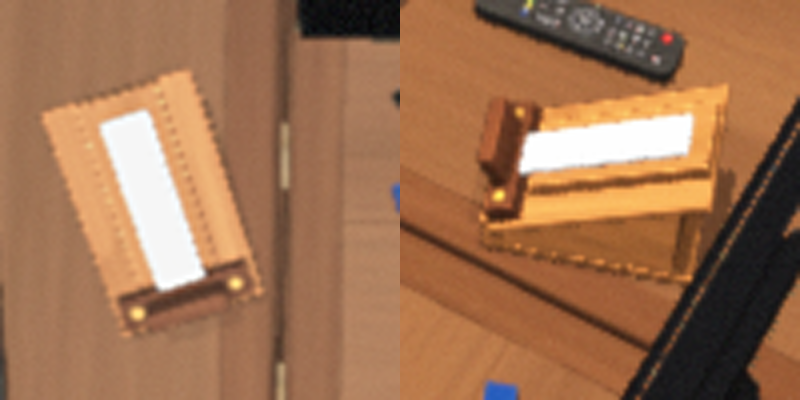

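The square's blade points up the slope, at a world yaw of about +17 deg. The rib sits low and towards the robot. I'll move so the wrist camera looks over the board.

Call:
{"fn": "apply_moves", "kwargs": {"motion": [{"slide":[-1.85,-0.5,2.77]},{"slide":[-1.85,-0.5,2.77]},{"slide":[-1.85,-0.5,2.77]},{"slide":[-1.85,-0.5,2.77]},{"slide":[-1.85,-0.5,2.77]},{"slide":[-1.85,-0.5,2.77]},{"slide":[-1.85,-0.5,2.77]},{"slide":[-1.85,-0.5,2.77]},{"slide":[-1.85,-0.5,2.77]},{"slide":[-1.85,-0.5,2.77]},{"slide":[-1.85,-0.5,2.77]},{"slide":[-1.85,-0.5,2.77]}]}}

```text
$.motion[0]: bad value
```

Call:
{"fn": "apply_moves", "kwargs": {"motion": [{"slide":[-1.85,0,2.77]},{"slide":[-1.85,0,2.77]},{"slide":[-1.85,0,2.77]},{"slide":[-1.85,0,2.77]},{"slide":[0,0,0]},{"slide":[0,0,0]}], "jaw": -0.1}}

```text
$.motion[0]: bad value
```

Run:
```python
from h import *
s,p,R=tool();print(s["clock"],p,s["width"])
c=cam("wrist");im=eyes.read_camera("wrist");cv2.imwrite("pics/w1.png",im[:,:,::-1])
np.savez("w1.npz",K=c[0],r=c[1],t=c[2])
```

```text
0.1 [ 0.20049199 -0.6177869   0.25221365] 0.08527513527459375
```

View pics/w1.png

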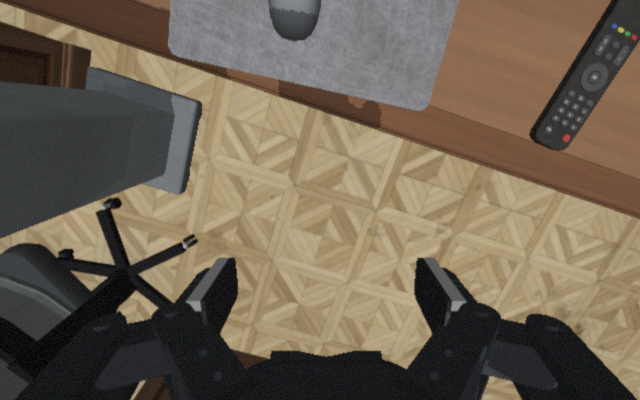

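The picture shows the floor and the mouse mat, because the moves were refused: each row needs a "turn" as well. I'll resend them.

Call:
{"fn": "apply_moves", "kwargs": {"motion": [{"slide":[-1.85,-0.5,2.77],"turn":0},{"slide":[-1.85,-0.5,2.77],"turn":0},{"slide":[-1.85,-0.5,2.77],"turn":0},{"slide":[-1.85,-0.5,2.77],"turn":0},{"slide":[-1.85,-0.5,2.77],"turn":0},{"slide":[-1.85,-0.5,2.77],"turn":0},{"slide":[-1.85,-0.5,2.77],"turn":0},{"slide":[-1.85,-0.5,2.77],"turn":0},{"slide":[-1.85,-0.5,2.77],"turn":0},{"slide":[-1.85,-0.5,2.77],"turn":0},{"slide":[-1.85,-0.5,2.77],"turn":0},{"slide":[-1.85,-0.5,2.77],"turn":0}]}}

```text
clock: 1.15
tcp_pos: [0.4488, -0.3029, 0.3133]
tool_rot: [-0.572, 0.416, -0.416, 0.572]
force: [0.4, -1.2, 0.1]
width: 0.0855
```

Call:
{"fn": "apply_moves", "kwargs": {"motion": [{"slide":[-1.75,0,2.6],"turn":0},{"slide":[-1.75,0,2.6],"turn":0},{"slide":[-1.75,0,2.6],"turn":0},{"slide":[-1.75,0,2.6],"turn":0},{"slide":[0,0,0],"turn":0},{"slide":[0,0,0],"turn":0},{"slide":[0,0,0],"turn":0}], "jaw": -0.1}}

```text
clock: 1.73
tcp_pos: [0.5253, -0.2059, 0.3129]
tool_rot: [0.572, -0.416, 0.415, -0.572]
force: [0.2, -0.1, -1.3]
width: 0.0386
```

Run:
```python
from h import *
s,p,R=tool();print(s["clock"],p,s["width"])
c=cam("wrist");im=eyes.read_camera("wrist");cv2.imwrite("pics/w2.png",im[:,:,::-1])
np.savez("w2.npz",K=c[0],r=c[1],t=c[2])
```

```text
1.7333 [ 0.52527646 -0.20591278  0.31293039] 0.038645832792586564
```

View pics/w2.png

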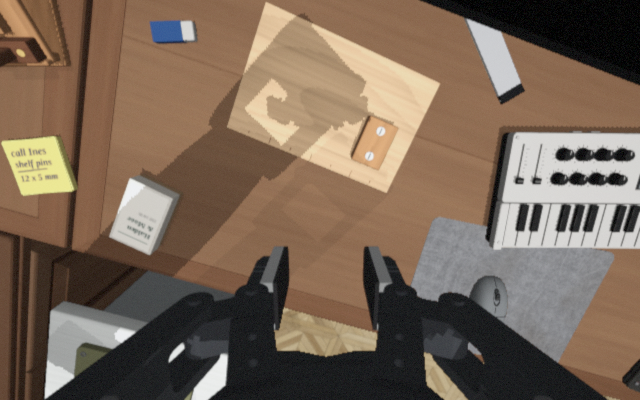

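The board's corners are at about (266,2), (439,83), (388,192) and (228,124). The stop's top is near (374,142). I'll fit both poses with edge refinement.

```bash
cat >> h.py <<'E'
def pts(pose,L):
    x,y,a=pose; L=np.asarray(L,float); c,s=np.cos(a),np.sin(a)
    return np.c_[x+c*L[:,0]-s*L[:,1],y+s*L[:,0]+c*L[:,1],L[:,2]]
def refine(g,c,segs,pose,w=5,it=6,n=40):
    """segs: list of (A,B) in local frame; moves each sample to strongest gradient along the normal; robust fit"""
    pose=np.array(pose,float); off=np.arange(-w,w+.01,.25)
    g=cv2.GaussianBlur(g.astype(np.float32),(0,0),.8)
    S=[(np.array(A)+(np.array(B)-A)*t) for A,B in segs for t in np.linspace(.06,.94,n)]
    D=[(np.array(B)-A)*.02 for A,B in segs for t in range(n)]
    for k in range(it):
        p=proj(c,pts(pose,S)); q=proj(c,pts(pose,np.array(S)+D)); d=q-p; d/=np.linalg.norm(d,axis=1)[:,None]; nrm=np.c_[-d[:,1],d[:,0]]
        xy=(p[:,None]+off[None,:,None]*nrm[:,None]).astype(np.float32)
        v=np.stack([cv2.remap(ch,xy[...,0],xy[...,1],1) for ch in cv2.split(g)],-1)
        gr=np.linalg.norm(np.gradient(v,axis=1),axis=-1); j=gr.argmax(1); m=p+off[j][:,None]*nrm
        f=lambda z:((proj(c,pts(z,S))-m)*nrm).sum(1)
        r=least_squares(f,pose,loss="soft_l1",f_scale=.4,x_scale=[.01,.01,.03]); pose=r.x; off=np.arange(-max(2,w-k),max(2,w-k)+.01,.25)
    e=f(pose); return pose,[np.median(np.abs(x)).round(2) for x in e.reshape(-1,n)],[np.median(x).round(2) for x in e.reshape(-1,n)]
def rect(lx,ly,z): 
    a,b=lx/2,ly/2; return [((-a,b,z),(-a,-b,z)),((-a,-b,z),(a,-b,z)),((a,-b,z),(a,b,z)),((a,b,z),(-a,b,z))]
def loadc(f): d=np.load(f); return d["K"],d["r"],d["t"]
E
python3 - <<'E'
from h import *
c=loadc("w2.npz");im=cv2.imread("pics/w2.png")
for px in [(228,124),(388,192),(266,2),(439,83)]: print(ray(c,px,.012).round(4))
print(ray(c,(374,142),.038).round(4))
F=np.array([ray(c,p,.012)[:2] for p in [(228,124),(388,192),(266,2),(439,83)]]);y=F[0]-F[1];a=np.arctan2(-y[0],y[1])
b,e,m=refine(im,c,rect(.16,.24,.012),[*F.mean(0),a]);print("board",b,np.degrees(b[2]),e,m)
s0=ray(c,(374,142),.038)
R=rect(.06,.04,.038)
s,e,m=refine(im,c,R,[s0[0],s0[1],b[2]],w=6);print("stop",s,np.degrees(s[2]),e,m)
lo=np.array([s[0]-b[0],s[1]-b[1]]);cc,ss=np.cos(b[2]),np.sin(b[2]);print("stop in board",cc*lo[0]+ss*lo[1],-ss*lo[0]+cc*lo[1])
v=im.copy()
for z,q in ((b,rect(.16,.24,.012)),(s,R)):
    for A,B in q:
        P=proj(c,pts(z,[A,B]));cv2.line(v,*[tuple(np.round(x*16).astype(int)) for x in P],(0,255,0),1,cv2.LINE_AA,4)
cv2.imwrite("pics/fit1.png",cv2.resize(v[0:210,220:450],None,fx=2.6,fy=2.6,interpolation=2))
E
```

```text
[ 0.5398 -0.0623  0.012 ]
[ 0.5184 -0.3017  0.012 ]
[ 0.6937 -0.0746  0.012 ]
[ 0.6748 -0.3109  0.012 ]
[ 0.5794 -0.2529  0.038 ]
board [ 0.60543956 -0.18659058 -0.07936175] -4.5470934789814486 [np.float64(0.22), np.float64(0.3), np.float64(0.25), np.float64(0.23)] [np.float64(0.22), np.float64(0.3), np.float64(0.25), np.float64(0.21)]
stop [ 0.578571   -0.25424086 -0.09097937] -5.2127340663532795 [np.float64(0.73), np.float64(0.24), np.float64(1.28), np.float64(0.26)] [np.float64(-0.73), np.float64(0.13), np.float64(-1.28), np.float64(0.15)]
stop in board -0.021420779094921905 -0.0695674573843065
```

View pics/fit1.png

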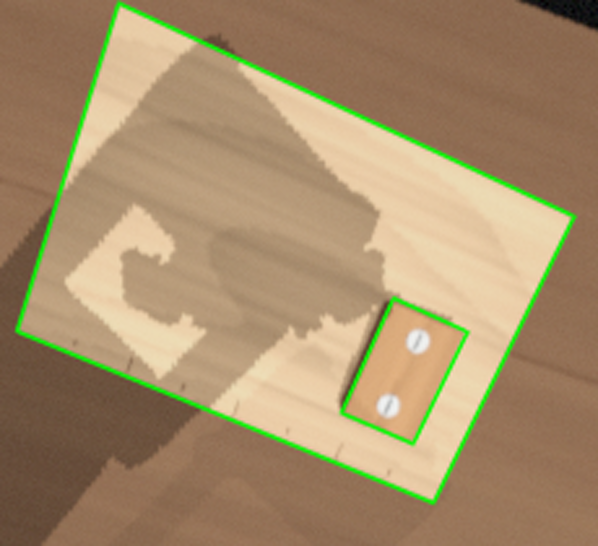

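The fits match well: the stop comes out at x = -21.4 mm in the board frame, where -22 mm is expected. Next I'll plan the move that turns the tool for the rest.

Run:
```python
from h import *
s,p,R=tool(); R=R.copy(); d=np.array([.045,.366,0])/13
for k in range(13):
    print((R.T@d*100).round(1).tolist()); R=R@Ro.from_rotvec([0,-.119,0]).as_matrix()
```

```text
[-2.6, -0.0, 1.2]
[-2.4, -0.0, 1.5]
[-2.2, -0.0, 1.8]
[-2.0, -0.0, 2.0]
[-1.7, -0.0, 2.2]
[-1.5, -0.0, 2.4]
[-1.2, -0.0, 2.6]
[-0.8, -0.0, 2.7]
[-0.5, -0.0, 2.8]
[-0.2, -0.0, 2.8]
[0.2, -0.0, 2.8]
[0.5, -0.0, 2.8]
[0.8, -0.0, 2.7]
```

Call:
{"fn": "apply_moves", "kwargs": {"motion": [{"slide":[-2.6,0,1.2],"turn":-0.119},{"slide":[-2.4,0,1.5],"turn":-0.119},{"slide":[-2.2,0,1.8],"turn":-0.119},{"slide":[-2.0,0,2.0],"turn":-0.119},{"slide":[-1.7,0,2.2],"turn":-0.119},{"slide":[-1.5,0,2.4],"turn":-0.119},{"slide":[-1.2,0,2.6],"turn":-0.119},{"slide":[-0.8,0,2.7],"turn":-0.119},{"slide":[-0.5,0,2.8],"turn":-0.119},{"slide":[-0.2,0,2.8],"turn":-0.119},{"slide":[0.2,0,2.8],"turn":-0.119},{"slide":[0.5,0,2.8],"turn":-0.119}]}}

```text
clock: 2.78
tcp_pos: [0.5672, 0.131, 0.3134]
tool_rot: [0.705, 0.062, -0.062, -0.704]
force: [0.0, 0.4, 0.0]
width: 0.0383
```

Call:
{"fn": "apply_moves", "kwargs": {"motion": [{"slide":[0.8,0,2.7],"turn":-0.119},{"slide":[0,0,0],"turn":0},{"slide":[0,0,0],"turn":0},{"slide":[0,0,0],"turn":0}]}}

```text
clock: 3.12
tcp_pos: [0.5705, 0.1578, 0.3132]
tool_rot: [0.7, 0.101, -0.101, -0.7]
force: [0.5, -0.6, 0.5]
width: 0.0384
```

Run:
```python
from h import *
s,p,R=tool();print(s["clock"],p,s["width"],s["joint_positions"].round(2));print(R.round(3))
c=cam("wrist");im=eyes.read_camera("wrist");cv2.imwrite("pics/w3.png",im[:,:,::-1])
np.savez("w3.npz",K=c[0],r=c[1],t=c[2])
```

```text
3.1167 [0.57046377 0.15780951 0.31320801] 0.03837045156333047 [ 0.18 -0.03  1.71 -0.    1.46 -0.11]
[[ 0.959 -0.    -0.284]
 [ 0.284 -0.001  0.959]
 [-0.    -1.    -0.001]]
```

View pics/w3.png

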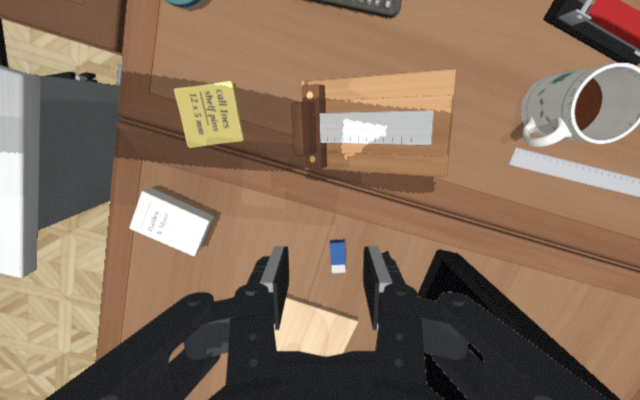

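The square is clearly visible: blade corners at (320,112), (433,110), (434,144) and (321,146), stock at x 305-325 and y 83-168, rib near (303,129). I'll fit its tilted pose.

```bash
cat > sq.py <<'E'
import h
from h import *
T=np.radians(28)
def pts4(z,L):
    R=Ro.from_euler("z",z[2]).as_matrix()@Ro.from_euler("y",-z[4] if len(z)>4 else -T).as_matrix()
    return np.asarray(L,float)@R.T+[z[0],z[1],z[3]]
E
python3 - <<'E'
from sq import *
c=loadc("w3.npz");im=cv2.imread("pics/w3.png")
L=np.array([(12,17,17.5),(12,-17,17.5),(142,17,17.5),(142,-17,17.5),(12,50,17.5),(12,-50,17.5)])/1e3
m=np.array([(320,112),(321,146),(433,110),(434,144),(325,83),(325,168)],float)
for z0 in (.01,.02,.03):
  r=least_squares(lambda z:(proj(c,pts4([z[0],z[1],z[2],z0],L))-m).ravel(),[.54,.21,.3],x_scale=[.01,.01,.03]);print(z0,r.x,r.cost)
r=least_squares(lambda z:(proj(c,pts4(z,L))-m).ravel(),[.54,.21,.3,.02],x_scale=[.01,.01,.03,.01]);print(r.x,r.fun.reshape(-1,2).round(1).tolist())
h.pts=pts4
mm=lambda *a:tuple(np.array(a)/1e3)
segs=[(mm(20,17,17.5),mm(142,17,17.5)),(mm(20,-17,17.5),mm(142,-17,17.5)),(mm(142,17,17.5),mm(142,-17,17.5)),(mm(-12,50,17.5),mm(12,50,17.5)),(mm(-12,-50,17.5),mm(12,-50,17.5)),(mm(-7,30,50.5),mm(-7,-30,50.5))]
# refine wants x_scale len 3 -> patch
_l=h.least_squares; h.least_squares=lambda f,p,**k:_l(f,p,**{**k,"x_scale":[.01,.01,.03,.01]})
z,e,md=refine(im,c,segs,r.x,w=4);print("square",z,np.degrees(z[2]),e,md)
np.save("sq.npy",z)
v=im.copy()
for A,B in segs+[(mm(7,30,50.5),mm(7,-30,50.5)),(mm(-12,50,17.5),mm(-12,-50,17.5)),(mm(12,50,17.5),mm(12,-50,17.5))]:
    P=proj(c,pts4(z,[A,B]));cv2.line(v,*[tuple(np.round(x*16).astype(int)) for x in P],(0,255,0),1,cv2.LINE_AA,4)
o=[x[60:190,280:450] for x in (im,v)]
cv2.imwrite("pics/fit2.png",cv2.resize(np.hstack(o),None,fx=2.3,fy=2.3,interpolation=2))
s,p,R=tool()
g=pts4(z,[mm(0,0,17.5),mm(0,0,50.5),mm(0,0,0)]);print(g.round(4)); print("tool-frame rib base/top rel TCP cm",((g-p)@R*100).round(2).tolist(), "yaw err",np.degrees(z[2]-np.arctan2(R[1,0],R[0,0])))
E
```

```text
0.01 [0.55206084 0.2093748  0.31966698] 59.64163761890209
0.02 [0.55066262 0.20934664 0.31928834] 35.159632751256126
0.03 [0.54925161 0.2093089  0.3188728 ] 25.035115942130705
[0.54907937 0.20930363 0.31881969 0.03121415] [[2.1, 1.5], [2.0, -3.9], [2.1, 0.3], [-1.4, 0.4], [-3.8, 1.1], [-1.1, 0.5]]
square [0.54595673 0.20827222 0.32451828 0.03632719] 18.59352764851524 [np.float64(0.28), np.float64(0.25), np.float64(0.24), np.float64(0.5), np.float64(1.8), np.float64(0.38)] [np.float64(0.27), np.float64(-0.01), np.float64(-0.23), np.float64(0.42), np.float64(-1.8), np.float64(0.38)]
[[0.5382 0.2057 0.0518]
 [0.5235 0.2007 0.0809]
 [0.546  0.2083 0.0363]]
tool-frame rib base/top rel TCP cm [[-1.73, 26.15, 5.53], [-3.28, 23.23, 5.47], [-0.91, 27.69, 5.57]] yaw err 2.1393730712512555
```

View pics/fit2.png

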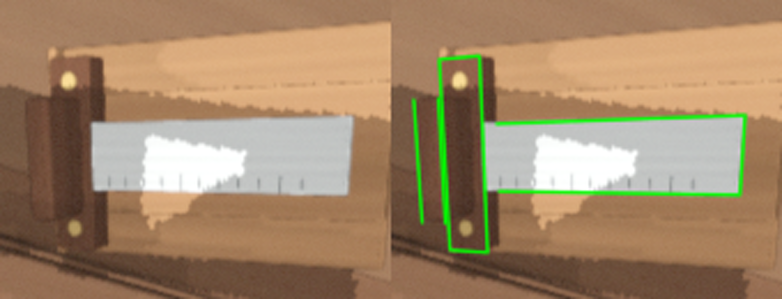

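The fit slipped. The visible stock edge at x = 12 is at column 103 of the crop, and the blade is drawn overlapping the stock. I'll refit with the correct corner points, letting z and tilt vary.

Run:
```python
from sq import *
c=loadc("w3.npz");im=cv2.imread("pics/w3.png");h.pts=pts4
mm=lambda *a:tuple(np.array(a)/1e3)
L=np.array([(142,17,17.5),(142,-17,17.5),(12,50,17.5),(12,-50,17.5),(-12,50,17.5),(-12,-50,17.5),(-7,30,50.5),(-7,-30,50.5),(7,30,50.5),(7,-30,50.5)])/1e3
m=np.array([(433,110.4),(432,144.3),(324.8,85.2),(325.7,167.4),(301.7,84.8),(304.8,169.6),(292.2,102.6),(294,155.5),(302.6,102.2),(303.5,155.7)])
f=lambda z:(proj(c,pts4(z,L))-m).ravel()
for x0 in ([.54,.21,.3,.02],[.54,.21,.3,.02,T]):
  r=least_squares(f,x0,loss="soft_l1",x_scale=[.01,.01,.03,.01,.03][:len(x0)]);print(r.x,r.fun.reshape(-1,2).round(1).tolist())
  if len(x0)==4:z0=r.x
segs=[(mm(20,17,17.5),mm(142,17,17.5)),(mm(20,-17,17.5),mm(142,-17,17.5)),(mm(142,17,17.5),mm(142,-17,17.5)),(mm(12,50,17.5),mm(12,20,17.5)),(mm(12,-20,17.5),mm(12,-50,17.5)),(mm(-7,30,50.5),mm(-7,-30,50.5)),(mm(7,30,50.5),mm(7,-30,50.5)),(mm(-7,30,50.5),mm(7,30,50.5)),(mm(-7,-30,50.5),mm(7,-30,50.5))]
_l=h.least_squares; h.least_squares=lambda f,p,**k:_l(f,p,**{**k,"x_scale":[.01,.01,.03,.01]})
z,e,md=refine(im,c,segs,z0,w=2.5);print("square",z,np.degrees(z[2]),e,md)
np.save("sq.npy",z)
v=im.copy()
for A,B in segs+[(mm(12,50,17.5),mm(-12,50,17.5)),(mm(12,-50,17.5),mm(-12,-50,17.5))]:
    P=proj(c,pts4(z,[A,B]));cv2.line(v,*[tuple(np.round(x*16).astype(int)) for x in P],(0,255,0),1,cv2.LINE_AA,4)
cv2.imwrite("pics/fit3.png",cv2.resize(v[60:190,280:450],None,fx=3,fy=3,interpolation=2))
s,p,R=tool()
g=pts4(z,[mm(0,0,17.5),mm(0,0,50.5),mm(0,0,0)]);print(g.round(4)); print("tool-frame rel TCP cm",((g-p)@R*100).round(2).tolist(), "yaw err",np.degrees(z[2]-np.arctan2(R[1,0],R[0,0])))
```

```text
[0.54760507 0.20891579 0.31655601 0.03140678] [[0.6, 0.1], [-0.8, 0.3], [-4.8, -1.1], [-3.1, 1.1], [0.9, 0.6], [1.7, -2.2], [-0.5, -0.2], [0.8, 0.1], [-0.4, -0.3], [1.3, 0.4]]
[0.54688336 0.20866567 0.31542911 0.03125553 0.46810001] [[0.7, 0.2], [-0.8, 0.2], [-5.1, -1.1], [-3.4, 1.1], [0.5, 0.6], [1.2, -2.2], [-0.4, -0.3], [0.8, 0.2], [-0.2, -0.3], [1.5, 0.4]]
square [0.54557689 0.20961054 0.30757814 0.0353168 ] 17.622929537462312 [np.float64(0.22), np.float64(0.37), np.float64(0.25), np.float64(0.5), np.float64(0.24), np.float64(0.25), np.float64(0.26), np.float64(0.62), np.float64(1.13)] [np.float64(0.04), np.float64(-0.21), np.float64(-0.0), np.float64(-0.5), np.float64(0.01), np.float64(0.25), np.float64(0.26), np.float64(0.15), np.float64(0.77)]
[[0.5377 0.2071 0.0508]
 [0.523  0.2024 0.0799]
 [0.5456 0.2096 0.0353]]
tool-frame rel TCP cm [[-1.73, 26.25, 5.69], [-3.28, 23.33, 5.65], [-0.91, 27.79, 5.7]] yaw err 1.1687749601983264
```

View pics/fit3.png

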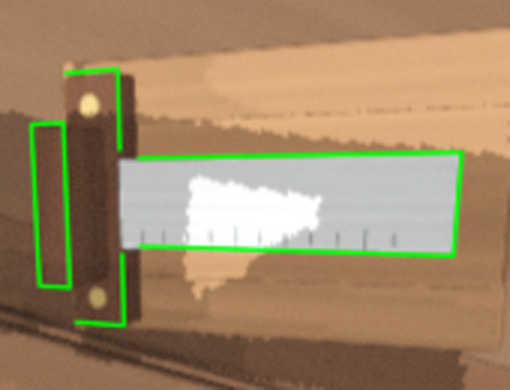

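In this fit the strip beyond the blade root is the stock's guiding face, and all edges agree to about 0.3 px. The square origin is at (0.546, 0.209, 0.035) with yaw 17.6-18 deg. I'll descend with the jaw partly open at 38 mm.

Call:
{"fn": "apply_moves", "kwargs": {"motion": [{"slide":[-0.46,3.2,0.95],"turn":-0.012},{"slide":[-0.46,3.2,0.95],"turn":0},{"slide":[-0.46,3.2,0.95],"turn":0},{"slide":[-0.46,3.2,0.95],"turn":0},{"slide":[-0.46,3.2,0.95],"turn":0},{"slide":[-0.46,3.2,0.93],"turn":0},{"slide":[0,0.9,0],"turn":0},{"slide":[0,0.9,0],"turn":0},{"slide":[0,0.9,0],"turn":0},{"slide":[0,0.7,0],"turn":0},{"slide":[0,0,0],"turn":0},{"slide":[0,0,0],"turn":0}]}}

```text
clock: 4.17
tcp_pos: [0.5283, 0.2051, 0.0884]
tool_rot: [-0.699, -0.107, 0.106, 0.699]
force: [0.7, -1.8, 0.2]
width: 0.0384
```

Run:
```python
from sq import *
s,p,R=tool();z=np.load("sq.npy");print(s["clock"],p,s["force"],s["torque"])
g=pts4(z,[[0,0,0]]);print(((g-p)@R*1000).round(1),np.degrees(z[2]-np.arctan2(R[1,0],R[0,0])))
c=cam("wrist");im=eyes.read_camera("wrist");cv2.imwrite("pics/w4.png",im[:,:,::-1])
```

```text
4.1667 [0.52828281 0.20506434 0.08836194] [ 0.7329348  -1.76563389  0.21007815] [-0.02711716 -0.0324236  -0.0127316 ]
[[17.8 53.1 -0.8]] 0.36015656944833546
```

View pics/w4.png

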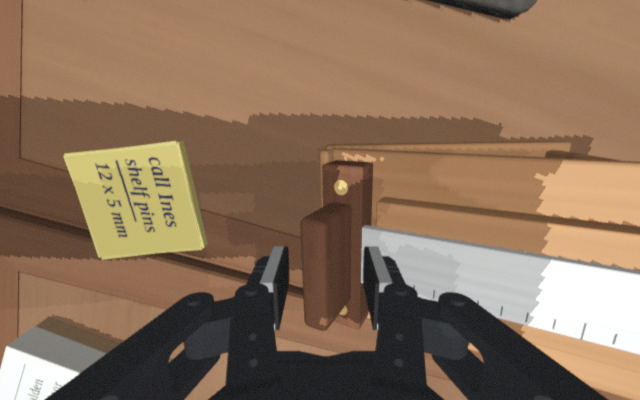

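The rib (302-350) sits between the two pads (288 and 362), with gaps on both sides and nothing touching. I'll close gently.

Call:
{"fn": "apply_moves", "kwargs": {"motion": [{"slide":[0,0,0],"turn":0},{"slide":[0,0,0],"turn":0},{"slide":[0,0,0],"turn":0},{"slide":[0,0,0],"turn":0},{"slide":[0,0,0],"turn":0},{"slide":[0,0,0],"turn":0}], "jaw": -1, "grip_force": 20}}

```text
clock: 4.72
tcp_pos: [0.5262, 0.2048, 0.0884]
tool_rot: [0.699, 0.105, -0.108, -0.699]
force: [-8.3, -4.0, 7.6]
width: 0.0195
```

Call:
{"fn": "apply_moves", "kwargs": {"motion": [{"slide":[-0.24,-0.44,0],"turn":0},{"slide":[-0.24,-0.44,0],"turn":0},{"slide":[-0.24,-0.44,0],"turn":0},{"slide":[-0.24,-0.44,0],"turn":0},{"slide":[0,0,0],"turn":0},{"slide":[0,0,0],"turn":0}]}}

```text
clock: 5.22
tcp_pos: [0.5179, 0.2024, 0.1052]
tool_rot: [-0.699, -0.106, 0.106, 0.699]
force: [0.6, -0.0, -1.1]
width: 0.0172
```

It is levelling as it lifts. I'll raise it further and squeeze harder.

Call:
{"fn": "apply_moves", "kwargs": {"motion": [{"slide":[-0.24,-0.44,0],"turn":0},{"slide":[-0.24,-0.44,0],"turn":0},{"slide":[-0.24,-0.44,0],"turn":0},{"slide":[-0.24,-0.44,0],"turn":0},{"slide":[-0.1,-1.5,0],"turn":0},{"slide":[-0.1,-1.5,0],"turn":0},{"slide":[0,-2,0],"turn":0},{"slide":[0,-2,0],"turn":0},{"slide":[0,0,0],"turn":0},{"slide":[0,0,0],"turn":0}], "grip_force": 60}}

```text
clock: 6.05
tcp_pos: [0.5072, 0.199, 0.1933]
tool_rot: [-0.699, -0.107, 0.106, 0.699]
force: [-0.8, -0.1, -1.7]
width: 0.0126
```

Run:
```python
from sq import *
s,p,R=tool();print(s["clock"],p,s["force"],s["torque"],s["width"],s["joint_positions"].round(2))
K,r,t=c=cam("wrist");im=eyes.read_camera("wrist");cv2.imwrite("pics/w5.png",im[:,:,::-1]);np.savez("w5.npz",K=K,r=r,t=t,p=p,R=R)
```

```text
6.05 [0.50723219 0.19901582 0.19330805] [-0.84482849 -0.05745851 -1.74115209] [-0.03590398  0.02369516  0.02221186] 0.012556344885884006 [ 0.28 -0.06  1.95 -0.    1.26 -0.03]
```

View pics/w5.png

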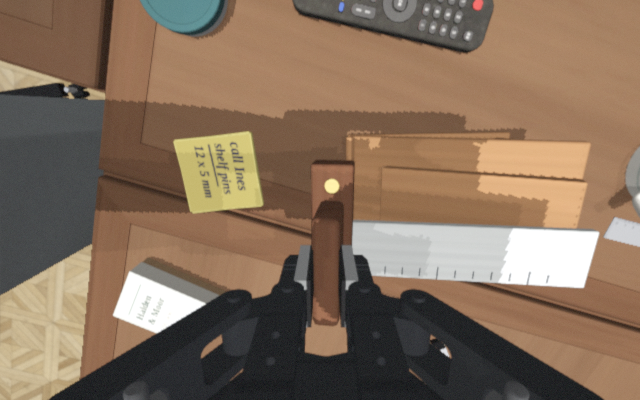

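The square is held level, width 12.6 mm, with the blade along the jaw axis. Blade tip corners are at (599,231) and (586,288), and the stock end is at (312-354,161). I'll fit the grasp pose in the tool frame.

```bash
cat > held.py <<'E'
import h
from h import *
mm=lambda *a:tuple(np.array(a)/1e3)
A=np.array([[1,0,0],[0,0,-1],[0,1,0]],float)  # square axes -> tool axes at zero angles
def loc(z,L):  # z: tool x,y,z of square origin, yaw, pitch(blade up +), roll
    return (np.asarray(L,float)@Ro.from_euler("zyx",[z[3],-z[4],z[5] if len(z)>5 else 0]).as_matrix().T)@A.T+z[:3]
def fit(im,c,p,R,z0):
    h.pts=lambda z,L: loc(z,L)@R.T+p
    segs=[(mm(30,17,17.5),mm(142,17,17.5)),(mm(60,-17,17.5),mm(142,-17,17.5)),(mm(142,17,17.5),mm(142,-17,17.5)),(mm(-12,50,17.5),mm(12,50,17.5)),(mm(-12,50,17.5),mm(-12,32,17.5)),(mm(12,50,17.5),mm(12,20,17.5))]
    h.least_squares=lambda f,q,**k:least_squares(f,q,**{**k,"x_scale":[.01,.01,.01,.03,.03,.03][:len(z0)]})
    return refine(im,c,segs,z0,w=3)
E
python3 - <<'E'
from held import *
d=np.load("w5.npz");c=(d["K"],d["r"],d["t"]);p,R=d["p"],d["R"];im=cv2.imread("pics/w5.png")
L=np.array([(142,17,17.5),(142,-17,17.5),(-12,50,17.5),(12,50,17.5),(12,17,17.5)])/1e3
m=np.array([(599,231),(586,288),(312,161),(354,161),(354,221)],float)
r=least_squares(lambda z:(proj(c,loc(z,L)@R.T+p)-m).ravel(),[0,.05,0,0,0],x_scale=[.01,.01,.01,.03,.03]);print(r.x.round(4),r.fun.reshape(-1,2).round(1).tolist())
for z0 in (r.x,np.r_[r.x,0]):
  z,e,md=fit(im,c,p,R,z0);print("held",z.round(4),"deg",np.degrees(z[3:]).round(2),e,md)
np.save("held.npy",z)
E
```

```text
[ 0.006   0.0616 -0.0013 -0.0056  0.1161] [[1.9, -0.0], [-1.7, -0.5], [-0.7, 0.3], [1.2, 1.4], [-0.8, -1.2]]
held [ 0.0062  0.063  -0.0029  0.001   0.1201] deg [0.06 6.88] [np.float64(0.25), np.float64(0.25), np.float64(0.21), np.float64(0.2), np.float64(0.23), np.float64(0.21)] [np.float64(0.24), np.float64(-0.24), np.float64(0.04), np.float64(-0.05), np.float64(0.01), np.float64(-0.05)]
held [ 0.0063  0.0631 -0.0033  0.0012  0.1216 -0.0102] deg [ 0.07  6.97 -0.58] [np.float64(0.25), np.float64(0.23), np.float64(0.31), np.float64(0.24), np.float64(0.23), np.float64(0.23)] [np.float64(0.01), np.float64(-0.02), np.float64(-0.05), np.float64(0.01), np.float64(-0.02), np.float64(0.01)]
```

The fit shows the square still pitched about 7 deg blade-up in the grip. I'll squeeze at 120 N while moving to a hover in front of the board, then measure again.

```bash
cat > plan.py <<'E'
from held import *
B=np.array([.60544,-.18659,-.07936])
def board2world(x,y): return np.array([B[0]+np.cos(B[2])*x-np.sin(B[2])*y, B[1]+np.sin(B[2])*x+np.cos(B[2])*y])
def sqworld(p,R,z): 
    o=R@np.array(z[:3])+p; xd=R@(loc(z,[[1,0,0]])[0]-z[:3]); zd=R@(loc(z,[[0,0,1]])[0]-z[:3]); return o,np.arctan2(xd[1],xd[0]),zd
def inboard(P):
    d=np.asarray(P)[:,:2]-B[:2]; c,s=np.cos(B[2]),np.sin(B[2]); return np.c_[c*d[:,0]+s*d[:,1],-s*d[:,0]+c*d[:,1]]
E
python3 - <<'E'
from plan import *
s,p,R=tool();z=np.load("held.npy")
o,a,zd=sqworld(p,R,z);print(o,np.degrees(a))
turn=a-B[2]; n=11
R2=R@Ro.from_rotvec([0,turn,0]).as_matrix()
tgt=board2world(-.096,.0074); p2=np.r_[tgt,.13]-R2@z[:3]; print("turn",turn,"tcp target",p2)
d=(p2-p)/n; 
for k in range(n): print((R.T@d*100).round(2).tolist()); R=R@Ro.from_rotvec([0,turn/n,0]).as_matrix()
E
```

```text
[0.51325747 0.19754485 0.12851164] 17.44468065958066
turn 0.3838271144686586 tcp target [ 0.50438985 -0.16781308  0.19315031]
[-1.01, -0.01, -3.18]
[-0.9, -0.01, -3.21]
[-0.78, -0.01, -3.24]
[-0.67, -0.01, -3.26]
[-0.56, -0.01, -3.29]
[-0.44, -0.01, -3.3]
[-0.33, -0.01, -3.32]
[-0.21, -0.01, -3.33]
[-0.09, -0.01, -3.33]
[0.02, -0.01, -3.33]
[0.14, -0.01, -3.33]
```

Call:
{"fn": "apply_moves", "kwargs": {"motion": [{"slide":[-1.01,0,-3.18],"turn":0.035},{"slide":[-0.9,0,-3.21],"turn":0.035},{"slide":[-0.78,0,-3.24],"turn":0.035},{"slide":[-0.67,0,-3.26],"turn":0.035},{"slide":[-0.56,0,-3.29],"turn":0.035},{"slide":[-0.44,0,-3.3],"turn":0.035},{"slide":[-0.33,0,-3.32],"turn":0.035},{"slide":[-0.21,0,-3.33],"turn":0.035},{"slide":[-0.09,0,-3.33],"turn":0.035},{"slide":[0.02,0,-3.33],"turn":0.035},{"slide":[0.14,0,-3.33],"turn":0.034},{"slide":[0,0,0],"turn":0}], "grip_force": 120}}

```text
clock: 7.1
tcp_pos: [0.5034, -0.172, 0.1903]
tool_rot: [0.707, -0.032, 0.03, -0.706]
force: [-1.1, -0.7, -1.9]
width: 0.0102
```

Call:
{"fn": "apply_moves", "kwargs": {"motion": [{"slide":[0,0,0],"turn":0},{"slide":[0,0,0],"turn":0},{"slide":[0,0,0],"turn":0}]}}

```text
clock: 7.35
tcp_pos: [0.5042, -0.1665, 0.1912]
tool_rot: [-0.706, 0.029, -0.028, 0.707]
force: [0.2, 1.3, -2.2]
width: 0.0102
```

```bash
cat > look.py <<'E'
from plan import *
import sys
def look(name,z0=None):
    s,p,R=tool();print(s["clock"],p.round(4),s["force"].round(1),round(s["width"],4))
    c=cam("wrist");im=eyes.read_camera("wrist")[:,:,::-1].copy();cv2.imwrite(f"pics/{name}.png",im)
    np.savez(name+".npz",K=c[0],r=c[1],t=c[2],p=p,R=R)
    z,e,md=fit(im,c,p,R,np.load("held.npy") if z0 is None else z0);print("held mm",(z[:3]*1e3).round(1),"deg",np.degrees(z[3:]).round(2),[float(x) for x in e])
    o,a,zd=sqworld(p,R,z)
    P=loc(z,[mm(12,45,6),mm(12,-45,6),mm(70,-17,15)])@R.T+p
    q=inboard(P)*1e3
    print("origin z mm",(o[2]*1e3).round(1),"tilt",np.degrees(np.arccos(zd[2])).round(2),"stock x in board",q[:2,0].round(1),"gap to stop",(q[2,1]+49.6).round(1),"yaw err",np.degrees(a-B[2]).round(2))
    return z,c,im,p,R
E
python3 - <<'E'
from look import *
z,*_=look("w6"); np.save("held2.npy",z)
E
```

```text
7.35 [ 0.5042 -0.1665  0.1912] [ 0.2  1.3 -2.2] 0.0102
held mm [ 5.4 61.6 -2.3] deg [-0.02  6.19  0.56] [0.52, 0.26, 0.19, 0.25, 0.2, 0.27]
origin z mm 129.6 tilt 6.1 stock x in board [-85.8 -86. ] gap to stop 41.9 yaw err -0.17
```

Call:
{"fn": "apply_moves", "kwargs": {"motion": [{"slide":[0,2.5,0],"turn":0},{"slide":[0,2.5,0],"turn":0},{"slide":[0,2.5,0],"turn":0},{"slide":[0,2.0,0],"turn":0},{"slide":[0,1.2,0],"turn":0},{"slide":[0,0.8,0],"turn":0},{"slide":[0,0.6,0],"turn":0},{"slide":[0,0.2,0],"turn":0},{"slide":[0,0,0],"turn":0},{"slide":[0,0,0],"turn":0}], "grip_force": 60}}

```text
clock: 8.23
tcp_pos: [0.5057, -0.168, 0.0707]
tool_rot: [0.707, -0.028, 0.03, -0.706]
force: [-0.3, -0.1, -1.8]
width: 0.0101
```

Call:
{"fn": "apply_moves", "kwargs": {"motion": [{"slide":[0,0.2,0],"turn":0},{"slide":[0,0.2,0],"turn":0},{"slide":[0,0.1,0],"turn":0},{"slide":[0,0.1,0],"turn":0},{"slide":[0,0,0],"turn":0}], "grip_force": 25}}

```text
clock: 8.65
tcp_pos: [0.5047, -0.1676, 0.0633]
tool_rot: [-0.706, 0.029, -0.029, 0.707]
force: [-0.2, -0.2, -2.2]
width: 0.0097
```

Run:
```python
from look import *
z,*_=look("w7",np.load("held2.npy")); np.save("held3.npy",z)
```

```text
8.65 [ 0.5047 -0.1676  0.0633] [-0.2 -0.2 -2.2] 0.0097
held mm [ 5.4 60.7 -2.3] deg [-0.01  5.84  0.35] [0.26, 0.26, 0.22, 0.46, 0.26, 0.25]
origin z mm 2.6 tilt 5.83 stock x in board [-85.1 -85.4] gap to stop 40.9 yaw err -0.2
```

Call:
{"fn": "apply_moves", "kwargs": {"motion": [{"slide":[0,0.1,0],"turn":0},{"slide":[0,0.1,0],"turn":0},{"slide":[0,0.05,0],"turn":0},{"slide":[0,0,0],"turn":0}], "grip_force": 20}}

```text
clock: 9.03
tcp_pos: [0.5055, -0.1678, 0.0628]
tool_rot: [-0.706, 0.029, -0.029, 0.707]
force: [-3.2, 1.9, 7.9]
width: 0.01
```

Contact reads 8 N upward. I'll release by opening to about 38 mm so it settles flat, then measure.

Call:
{"fn": "apply_moves", "kwargs": {"motion": [{"slide":[0,0,0],"turn":0},{"slide":[0,0,0],"turn":0},{"slide":[0,0,0],"turn":0},{"slide":[0,0,0],"turn":0},{"slide":[0,0,0],"turn":0}], "jaw": -0.3}}

```text
clock: 9.45
tcp_pos: [0.5048, -0.1677, 0.0609]
tool_rot: [-0.707, 0.029, -0.029, 0.707]
force: [-1.3, -0.3, 0.8]
width: 0.0301
```

Run:
```python
from look import *
z0=np.load("held3.npy");z0[4]=0
z,*_=look("w8",z0); np.save("held4.npy",z)
```

```text
9.45 [ 0.5048 -0.1677  0.0609] [-1.3 -0.3  0.8] 0.0301
held mm [ 4.7 59.4 -2.4] deg [ 0.16 -0.83  0.06] [0.25, 0.28, 0.16, 0.29, 0.25, 0.25]
origin z mm 1.5 tilt 0.84 stock x in board [-85. -85.] gap to stop 41.0 yaw err 0.01
```

It lies flat: tilt 0.8 deg, yaw error 0.0, stock 5 mm from the edge, 41 mm left of the stop. Next I'll centre the jaws, lower a little, regrip level, and push forward to the edge.

Call:
{"fn": "apply_moves", "kwargs": {"motion": [{"slide":[0.25,0,0],"turn":0},{"slide":[0.2,0.3,0],"turn":0},{"slide":[0,0.4,0],"turn":0},{"slide":[0,0,0],"turn":0}]}}

```text
clock: 9.83
tcp_pos: [0.5088, -0.1678, 0.0529]
tool_rot: [-0.706, 0.03, -0.028, 0.707]
force: [-1.0, -0.5, -0.2]
width: 0.0297
```

Call:
{"fn": "apply_moves", "kwargs": {"motion": [{"slide":[0,0,0],"turn":0},{"slide":[0,0,0],"turn":0},{"slide":[0,0,0],"turn":0},{"slide":[0,0,0],"turn":0}], "jaw": -1, "grip_force": 20}}

```text
clock: 10.17
tcp_pos: [0.5089, -0.1679, 0.0536]
tool_rot: [-0.706, 0.029, -0.029, 0.707]
force: [-0.6, 0.6, -2.5]
width: 0.014
```

Call:
{"fn": "apply_moves", "kwargs": {"motion": [{"slide":[0.15,0,0],"turn":0},{"slide":[0.15,0,0],"turn":0},{"slide":[0.1,0,0],"turn":0},{"slide":[0,0,0],"turn":0},{"slide":[0,0,0],"turn":0}]}}

```text
clock: 10.58
tcp_pos: [0.5134, -0.1684, 0.054]
tool_rot: [-0.707, 0.029, -0.029, 0.707]
force: [-0.1, -0.8, -2.5]
width: 0.0136
```

Run:
```python
from look import *
z,*_=look("w9",np.load("held4.npy")-[.0045,.007,0,0,0,0]); np.save("held5.npy",z)
```

```text
10.5833 [ 0.5134 -0.1684  0.054 ] [-0.1 -0.8 -2.5] 0.0136
held mm [ 0.  51.5 -2.1] deg [-0.07 -0.9   1.03] [0.25, 0.19, 0.28, 0.04, 0.43, 0.28]
origin z mm 2.6 tilt 1.37 stock x in board [-80.9 -81.3] gap to stop 40.9 yaw err -0.2
```

Call:
{"fn": "apply_moves", "kwargs": {"motion": [{"slide":[0,0.1,0],"turn":0},{"slide":[0,0.06,0],"turn":0},{"slide":[0.1,0,0],"turn":0},{"slide":[0.05,0,0],"turn":0},{"slide":[0,0,0],"turn":0},{"slide":[0,0,0],"turn":0}]}}

```text
clock: 11.13
tcp_pos: [0.5146, -0.1687, 0.0536]
tool_rot: [0.707, -0.029, 0.028, -0.706]
force: [-4.2, 0.9, 7.5]
width: 0.013
```

Run:
```python
from look import *
z,*_=look("w10",np.load("held5.npy")); np.save("held6.npy",z)
```

```text
11.1333 [ 0.5146 -0.1687  0.0536] [-4.2  0.9  7.5] 0.013
held mm [-0.  53.4 -2.8] deg [ 0.06 -0.14  0.26] [0.04, 0.19, 0.15, 0.11, 0.23, 0.24]
origin z mm 0.1 tilt 0.33 stock x in board [-80.  -80.1] gap to stop 40.3 yaw err -0.07
```

It is flush on the edge: stock x -80.0/-80.1 mm, tilt 0.3 deg, 4 N of contact. Now I'll slide it right.

Call:
{"fn": "apply_moves", "kwargs": {"motion": [{"slide":[0,-0.04,0],"turn":0},{"slide":[0,0,0],"turn":0},{"slide":[0,0,-0.4],"turn":0},{"slide":[0,0,-0.5],"turn":0},{"slide":[0,0,-0.5],"turn":0},{"slide":[0,0,-0.5],"turn":0},{"slide":[0,0,-0.5],"turn":0},{"slide":[0,0,-0.5],"turn":0},{"slide":[0,0,-0.5],"turn":0},{"slide":[0,0,-0.3],"turn":0},{"slide":[0,0,0],"turn":0},{"slide":[0,0,0],"turn":0}]}}

```text
clock: 12.18
tcp_pos: [0.5117, -0.2047, 0.0536]
tool_rot: [-0.706, 0.029, -0.029, 0.707]
force: [-4.2, 4.5, 6.9]
width: 0.0134
```

Run:
```python
from look import *
z,*_=look("w11",np.load("held6.npy")); np.save("held7.npy",z)
```

```text
12.1833 [ 0.5117 -0.2047  0.0536] [-4.2  4.5  6.9] 0.0134
held mm [-0. 53. -3.] deg [ 0.23 -0.31 -0.34] [0.24, 0.25, 0.23, 0.08, 0.25, 0.28]
origin z mm 0.5 tilt 0.45 stock x in board [-80.1 -80. ] gap to stop 4.3 yaw err 0.07
```

Call:
{"fn": "apply_moves", "kwargs": {"motion": [{"slide":[0,0,-0.15],"turn":0},{"slide":[0,0,-0.15],"turn":0},{"slide":[0,0,-0.1],"turn":0},{"slide":[0,0,0],"turn":0},{"slide":[0,0,0],"turn":0}]}}

```text
clock: 12.65
tcp_pos: [0.5114, -0.2082, 0.0536]
tool_rot: [-0.706, 0.029, -0.029, 0.707]
force: [-3.1, 6.0, 6.6]
width: 0.0135
```

Call:
{"fn": "apply_moves", "kwargs": {"motion": [{"slide":[0,0,-0.06],"turn":0},{"slide":[0,0,0],"turn":0},{"slide":[0,0,0],"turn":0}]}}

```text
clock: 12.9
tcp_pos: [0.5114, -0.2086, 0.0536]
tool_rot: [-0.705, 0.029, -0.029, 0.708]
force: [-4.2, 6.7, 8.7]
width: 0.0136
```

Run:
```python
from look import *
z,*_=look("w12",np.load("held7.npy")); np.save("held8.npy",z); print(bot.state()["torque"])
```

```text
12.9 [ 0.5114 -0.2086  0.0536] [-4.2  6.7  8.7] 0.0136
held mm [ 0.  53.3 -3.1] deg [ 0.24 -0.22 -0.42] [0.24, 0.2, 0.23, 0.23, 0.25, 0.27]
origin z mm 0.3 tilt 0.38 stock x in board [-80.1 -80. ] gap to stop 0.4 yaw err 0.08
[1.08522088 0.74875852 0.05957437]
```

Call:
{"fn": "apply_moves", "kwargs": {"motion": [{"slide":[0,0,-0.06],"turn":0},{"slide":[0,0,-0.05],"turn":0},{"slide":[0,0,0],"turn":0},{"slide":[0,0,0],"turn":0}]}}

```text
clock: 13.28
tcp_pos: [0.5113, -0.2091, 0.0536]
tool_rot: [-0.705, 0.029, -0.029, 0.708]
force: [-3.2, 9.0, 8.3]
width: 0.0133
```

Run:
```python
from look import *
z,*_=look("w13",np.load("held8.npy")); np.save("held9.npy",z); print(bot.state()["torque"])
```

```text
13.2833 [ 0.5113 -0.2091  0.0536] [-3.2  9.   8.3] 0.0133
held mm [-0.  53.1 -3. ] deg [ 0.23 -0.26 -0.31] [0.25, 0.23, 0.18, 0.22, 0.24, 0.24]
origin z mm 0.5 tilt 0.35 stock x in board [-80.2 -80. ] gap to stop 0.0 yaw err 0.07
[1.43475052 0.68935877 0.04484783]
```

Contact with the stop is confirmed: the side force rose to 9 N, movement stalled, and the fitted gap is 0.0. Now I'll release, rise and check.

Call:
{"fn": "apply_moves", "kwargs": {"motion": [{"slide":[0,0,0],"turn":0},{"slide":[0,0,0],"turn":0},{"slide":[0,0,0],"turn":0},{"slide":[0,0,0],"turn":0}], "jaw": -0.3}}

```text
clock: 13.67
tcp_pos: [0.5115, -0.2113, 0.0528]
tool_rot: [0.707, -0.029, 0.029, -0.706]
force: [0.2, -0.4, 0.1]
width: 0.0298
```

Call:
{"fn": "apply_moves", "kwargs": {"motion": [{"slide":[0,-0.5,0],"turn":0},{"slide":[0,-1.0,0],"turn":0},{"slide":[0,-2,0],"turn":0},{"slide":[0,-3,0],"turn":0},{"slide":[0,-3,0],"turn":0},{"slide":[0,-3,0],"turn":0},{"slide":[0,0,0],"turn":0},{"slide":[0,0,0],"turn":0}]}}

```text
clock: 14.33
tcp_pos: [0.5129, -0.212, 0.1817]
tool_rot: [0.708, -0.027, 0.031, -0.705]
force: [0.7, 0.6, -0.3]
width: 0.0298
```

Run:
```python
from look import *
z0=np.load("held9.npy");s,p,R=tool();z0[1]=p[2]-.0003
z,c,im,p,R=look("w14",z0)
cv2.imwrite("pics/fin.png",cv2.resize(im[100:400,200:640],None,fx=1.8,fy=1.8))
b,e,m=None,None,None
import h
```

```text
14.3333 [ 0.5129 -0.212   0.1817] [ 0.7  0.6 -0.3] 0.0298
held mm [ -4.5 175.9   2.8] deg [-0.57 -2.68  0.46] [0.19, 0.19, 0.18, 0.3, 0.47, 0.37]
origin z mm 5.8 tilt 2.35 stock x in board [-80.8 -81.9] gap to stop 1.3 yaw err -0.72
```

View pics/w14.png

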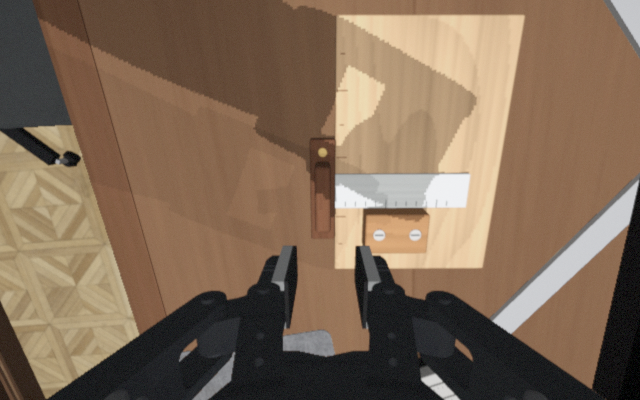

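The picture shows the square flat, stock against the board's edge (column 335) and blade beside the stop block (364-429, 208). The free 6-DOF fit is weak at this height, so I'll refit flat and relative to the board in the same image.

Run:
```python
from h import *
import h
s,p,R=tool();print(s["joint_velocities"].round(3))
P0=h.pts
for src in (None,"again"):
    c=cam("wrist");im=eyes.read_camera("wrist")[:,:,::-1].copy()
    mm=lambda *a:tuple(np.array(a)/1e3)
    R4=rect(.16,.24,.012)
    # board: back, left, right, front's left part (free of the blade/stock)
    b,e,m=refine(im,c,[((-.08,.12,.012),(-.08,.04,.012)),R4[2],R4[3],((-.08,-.12,.012),(.06,-.12,.012))],[.60544,-.18659,-.07936],w=4);print("board",b.round(4),np.degrees(b[2]).round(2),[float(x) for x in e])
    cc,ss=np.cos(b[2]),np.sin(b[2])
    x0=[b[0]-cc*.092+ss*.0326,b[1]-ss*.092-cc*.0326,b[2]]
    z,e,m=refine(im,c,[(mm(30,17,17.5),mm(142,17,17.5)),(mm(105,-17,17.5),mm(142,-17,17.5)),(mm(142,17,17.5),mm(142,-17,17.5)),(mm(-12,50,17.5),mm(12,50,17.5)),(mm(-12,50,17.5),mm(-12,-45,17.5))],x0,w=3)
    d=z[:2]-b[:2]; q=pts(z,[mm(12,45,6),mm(12,-45,6),mm(70,-17,15)])[:,:2]-b[:2]; q=np.c_[cc*q[:,0]+ss*q[:,1],-ss*q[:,0]+cc*q[:,1]]*1e3
    st,e2,_=refine(im,c,rect(.06,.04,.038),pts(b,[(-.022,-.0696,0)])[0][:2].tolist()+[b[2]],w=3)
    f=pts(st,[(0,.02,0)])[0][:2]; n=np.array([-np.sin(b[2]),np.cos(b[2])]); bs=pts(z,[mm(70,-17,15)])[0][:2]
    print("square",z.round(4),[float(x) for x in e],"stock x",q[:2,0].round(2),"gap",(q[2,1]+49.6).round(2),"gap vs stop fit",((bs-f)@n*1e3).round(2),[float(x) for x in e2])
```

```text
[ 0.     0.031  0.043  0.001 -0.002 -0.001]
board [ 0.6048 -0.1866 -0.0842] -4.82 [0.3, 0.54, 0.25, 0.5]
square [ 0.5105 -0.2103 -0.0902] [0.48, 0.23, 0.18, 0.77, 0.13] stock x [-79.73 -80.26] gap 0.63 gap vs stop fit 0.24 [1.97, 0.46, 0.52, 0.29]
board [ 0.6049 -0.1865 -0.0827] -4.74 [0.28, 0.4, 0.64, 0.96]
square [ 0.5106 -0.2107 -0.0866] [0.27, 0.13, 0.24, 1.0, 0.24] stock x [-79.82 -80.18] gap 0.39 gap vs stop fit -0.21 [1.76, 0.49, 0.24, 0.52]
```

Everything is within tolerance: stock -79.8/-80.2 mm, gap 0.4 mm or less. Handing in.

```bash
python3 -c "
from bench import ticket,bot
print(ticket.close_job()); print(bot.state()['clock'])"
```

```text
the job is handed in; nothing more can be done
None
the job is handed in; nothing more can be done
```

The square is lying flat against the board's front edge with its blade against the stop block. I let go of it, moved the arm clear and handed the job in at about 14.5 s. The close-out reports no verdict.

**What I did:** I lifted the square off the rest by its rib and laid it flat in front of the board, about 41 mm left of the stop. I regripped it level, pushed it flush to the edge and slid it right. It met the stop with the side force at about 9 N. The arm's moves kept clear of the remote, card carton and eraser, but I did not re-measure their positions at the end.

**Last checks:** These come from a flat fit of the square, board and stop in the same wrist image.
- **Stock:** its two ends are at -79.8 and -80.2 mm in the board frame (target -80 ± 3 mm).
- **Blade to stop:** the gap measured between -0.2 and +0.6 mm over two pictures (target within 3 mm).
- **Flatness:** the last fit before release gave a tilt of about 0.35 deg and the underside 0.5 mm up.

**One check disagreed:** a free 6-DOF fit after the arm rose gave a tilt of 2.35 deg, the underside 5.8 mm up and the stock at -81.9 mm. On height that is just outside the 5 mm limit. I put it down to weak geometry at that distance and a slightly moving arm. The picture and the flat fit both show it flush, but the flat fit assumes the square lies flat, so flatness after release rests on the pre-release fit and the picture.

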